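Start a spin on the bench microcentrifuge

ROBOT

A 7-joint arm with a two-finger parallel gripper is mounted at the origin on the work surface. World frame = base frame: x ahead of the robot, y to its left, z up, the work surface at z = 0. Lengths are in m, angles in rad, forces in N, time in s.
With the tool pointing down it reaches from about 0.425 to 0.925 m from the base axis. Payload 6.8 kg.
Tool frame: the origin (TCP) lies midway between the tips of the shut fingers; the grasp point (between the pads) lies 19 mm behind it; z points along the fingers, x is the direction in which the jaws open and shut, and the axes are right-handed (so a half turn about z gives the same grasp; the last joint's range is limited). The gripper opens to 85 mm and grips with 20 to 120 N. Pads are 22 mm wide; open, the fingers measure 114 mm over their backs; the gripper's body (76 mm by 85 mm) begins 54 mm behind the grasp point. The pads swing forward as they close: fully open they stand 13 mm farther back than shut.
Start: joints at [-1.31, 0.477, 0.022, 1.555, -0.011, 1.109, -0.083], TCP at [0.243, 0.63, 0.231] pointing down, gripper open.
Joint ranges: [-2.96, 2.96], [-0.34, 2.1], [-1.41, 1.46], [0.24, 2.44], [-1.37, 4.51], [0.17, 1.92], [-2.96, 2.96]. Speed limits (rad/s): [2.39, 2.39, 3.14, 3.14, 3.14, 3.14, 3.14].

INTERFACE

Orientations are given as a unit quaternion [w, x, y, z].
In Python, from station import bot gives the robot as it stands.
- The arm moves only by the tool step_arm, never from a script. Its argument "increments" is a list of rows, each a list of 7 numbers: the shift along the tool's x, y, z in cm, then the turn, a rotation vector about the tool's x, y, z in degrees, then the closure, from 0 (fully open) to 1 (shut). A call has 1 to 20 rows; each row shifts and turns the commanded pose from where the row before left it, along the tool's axes as they then stand; what a row does not reach is not made up. A row lasts 1/10 s, in which the tool goes at most 50 mm and 8.59 degrees, less where a joint would pass 70% of its speed; a pose out of reach is approached as far as the arm can. A call is refused whole if a number of a shift passes 5 or a number of a turn 8.59, either way. A call with a gripper value outside its range is refused whole. The fingers move at their own pace and stop on an object; "squeeze" is the grip in N (left out, the last holds). Time passes only in rows, so rows that do not move let the fingers close. It gives the time, the measured TCP pose, the force and the opening at its end, in the units of the state.
- bot.get_obs(): the state, without advancing time (a new reading comes with each control period).
- bot.read_camera(name): name is "scene" or "top" or "wrist"; returns a dict with "pixels" (420x560x3 uint8, red, green, blue), "vertical_fov" (degrees; the focal length in pixels is half the picture's height over the tangent of half this angle, whatever the lens; pixels are square), "cx", "cy" (the principal point, pixels), "k1" (the pictures are not rectified: a ray, as slopes to the right and down, at radius r is drawn at 1 + k1 r^2 times it, then the intrinsics apply), "camera_from_world" (4x4, takes a point from world to camera coordinates). Camera axes: x right, y down, z forward; pixel columns grow to the right and rows downward; lengths in m; the calibration is good to about 2 mm. A picture is of the moment at which its call begins. There is no depth.
- bot.hand_in(): hands the job in, once; it reports no verdict.
Trained networks look in a picture, given as the dict that the camera call returned (one of the last four; its "shot" number tells which), for a name from the list of things; names that differ only in an ending like _2 or _b are one class to them, and where a whole thing is asked for, a point or a joint stands for the part that bears it (a point fixed in the world has none). Each returns a list of dicts, best first, with "score" (0 to 1); they miss things now and then, are a little off and sometimes report something else, mostly with a low value. They report only what shows in the picture. A call takes as long as a camera call.
- bot.find_in(picture, query): "point" ([column, row] in pixels, amid what is visible of it).
- bot.cut_out(picture, query): "pixels" (420x560 bool, what is visible of it) and "point" ([column, row] in pixels, amid what is visible of it).
- bot.pinpoint(picture, query): "point" ([column, row] in pixels: a listed point, or the origin of a listed thing).
The state is a dict: "t": time; "q": joint angles; "joint_vel": joint speeds; "joint_torque": joint torques, N m; "eef_pos": TCP position; "tool_rot": TCP orientation; "contact_force": force on the tool from outside, world axes, zero at the start; "torque": the same for the moment, N m; "gripper_width": opening from 0.0 (shut) to 1.0 (fully open).
Only numpy, scipy, OpenCV 4.12 (cv2) and the standard library are available. Lean on these libraries where they do the work, as an engineer would, in place of code of your own. Each camera call takes 0.05 s, during which the arm holds its last target.

TASK

The bench centrifuge is loaded: set it spinning, only pressing and pushing with the fingertips. First switch it on at the mains rocker (press its far end, the half with the line mark), then push the raised lid down from above until its catch holds it shut, and only then press the start key (the wide key with the triangle) and let it spring back. Do not press the stop or pulse key, do not lift the lid further open, and leave the two bottles and the tube rack standing where they are.

Things in the scene. Friction and masses are not known exactly. Their poses are not given: they have to be found in the camera images.
- centrifuge: White bench microcentrifuge, fixed to the bench, 260 deep (x) x 220 wide (y), deck 118 high; origin under its middle, x from its front (the robot's side) to its back, y to the left seen from the robot, z up. Front: a sloping grey control panel; behind it the deck with the rotor bowl and the raised lid.
- panel_middle (a point): Middle of the control panel's face; x up the slope, y left, z out of the panel. The panel rises towards the back at 27.6 degrees, from 68 mm high at the front edge to 114 mm. On it from left to right, seen from the robot: pulse key, stop key, start key in one row, then the mains rocker; a dark display above the keys.
- rocker (a joint): Mains rocker, rad: 0 = off (as found, its far end stands up), 0.4 = on (far end pressed down); about 5 N at its far half makes it snap over, and it stays.
- rocker_on_end (a point): Spot to press on the black mains rocker (right end of the panel, 32 up the slope x 20 wide): on the top face of its far half, the end away from the robot, marked with a white line (near half: a ring). Its pivot is 11 mm nearer down the slope. The spot stands 10 mm out of the panel when off, 6 when on; about 5 N square to the panel throws it. z axis: out of the rocker's face.
- lid (a joint): Lid hinge, rad: 0 = shut, grows as it opens (found at 0.85 to 1.15, stop at 1.45). The lid is balanced: it stays where left above about 0.3 and moves with 1 to 2 N; let go below that without being caught, it rises to 0.3 again. The catch at the front resists from about 0.075 and snaps in below about 0.03: it takes about 9 N down at the push spot, then holds the lid at 0 (7 N up would free it).
- lid_push (a point): Spot to push: middle of the front part of the lid's outer face, 135 mm from the hinge and, when shut, 14 mm above it. z axis out of the outer face, x towards the hinge. The lid is a grey slab 148 long x 176 wide x 13 thick with a round window, hinged at its back; a finger lip 60 wide at the front reaches to 163 mm from the hinge.
- lid_hinge (a point): Middle of the lid's hinge axis, fixed on the centrifuge 118 mm behind its origin and 121 mm above the bench; the axis runs along the centrifuge's y; positive turns raise the front.
- start_key (a joint): Start key, m: 0 = up, 0.005 = fully down; a press counts from 0.003; a spring returns it; 1.5 N starts it, 4 N takes it fully down.
- start_key_top (a point): Middle of the top of the start key: the wide white key, 30 wide x 24, with a black triangle, nearest to the rocker. Stands 7 mm out of the panel. z axis: out of the panel, the key moves against it; x up the slope.
- stop_key (a joint): Stop key, m, like the start key. Must not be pressed.
- stop_key_top (a point): Middle of the top of the stop key: white, 22 x 22, with a black square, 48 mm left of the start key's middle.
- pulse_key (a joint): Pulse key, m, like the start key. Must not be pressed.
- pulse_key_top (a point): Middle of the top of the pulse key: white, 22 x 22, with a small black dot, 48 mm left of the stop key's middle.
- amber_bottle: Loose brown glass bottle, 80 diameter x 165 high, origin under its middle; leave alone.
- tube_rack: Loose white grid rack with tubes, 151 (x) x 84 (y), tubes to 99 high, origin under its middle; leave alone.
- wash_bottle: Loose white plastic bottle, 60 diameter x 172 high, origin under its middle; leave alone.

How it is judged:
On the way, in this order (a step that is already met when the one before it is completed fails the run):
1. the mains rocker is switched on (value of joint rocker above 0.3 rad), for 0.1 s.
2. the lid is pushed down shut (value of joint lid below 0.02 rad), for 0.2 s.
3. the start key is pressed, the machine on and the lid shut (value of joint start_key above 0.003 m and value of joint lid below 0.02 rad and value of joint rocker above 0.3 rad), for 0.05 s.
At the end, for the whole second after the job is handed in: The rocker is on (above 0.3 rad), the lid is held shut by its catch (under 0.02 rad, about 3 mm at the front), the start key has been pressed (3 mm or more) after that and is up again, the other keys are up, and the bottles and rack stand upright within 30 mm of where they were (value of joint rocker above 0.3 rad and value of joint lid below 0.02 rad and value of joint each of start_key, stop_key, pulse_key below 0.001 m and distance of each of amber_bottle, wash_bottle, tube_rack from where it was at the start of the episode below 0.03 m and angle between each of amber_bottle, wash_bottle, tube_rack's own z axis and vertical below 0.2 rad); the robot touches nothing.
It fails at once if the stop key is pressed (value of joint stop_key above 0.0025 m).
It fails at once if the pulse key is pressed (value of joint pulse_key above 0.0025 m).
It fails at once if the start key is pressed while the lid is up or the machine is off (value of joint start_key above 0.003 m and (value of joint lid above 0.06 rad or value of joint rocker below 0.2 rad)).
It fails at once if the lid is lifted further open (value of joint lid above 1.3 rad).
It fails at once if a bottle or the rack is shifted, lifted or tipped (distance of any of amber_bottle, wash_bottle, tube_rack from where it was at the start of the episode above 0.03 m or angle between any of amber_bottle, wash_bottle, tube_rack's own z axis and vertical above 0.35 rad).
It also fails if it takes over 51 s, if anything falls off the work surface, if the arm or the gripper's body presses on something with over 40 N, if the wrist force passes 120 N, or if a joint passes its speed limit or range.

## Working session

There is one attempt and no reset: what is moved stays moved. The work goes in short steps, Python scripts to look and compute and a tool call to move; the robot and the scene stay as the last step left them, time stands still between calls to the robot, and variables do not carry over. Pictures are saved under pics/ and viewed, and the job is handed in when it is done.

Besides the shell and the picture viewer there is one more tool, called by a JSON object that holds its "fn" and its "kwargs". step_arm: Moves the arm, as the interface text tells. Its arguments: {"type":"object","properties":{"increments":{"type":"array"},"squeeze":{"type":"number"}},"required":["increments"]}

```bash
ls; mkdir -p pics
cat > look.py <<'E'
import sys,cv2,numpy as np,json,pickle
from station import bot
names=sys.argv[2:]
tag=sys.argv[1]
for n in names:
    p=bot.read_camera(n)
    cv2.imwrite(f'pics/{tag}_{n}.png',p['pixels'][:,:,::-1])
    print(n,p['vertical_fov'],p['cx'],p['cy'],p['k1'],np.round(p['camera_from_world'],4).tolist())
    res={}
    for q in ['panel_middle','rocker_on_end','start_key_top','stop_key_top','pulse_key_top','lid_push','lid_hinge','centrifuge','amber_bottle','wash_bottle','tube_rack']:
        r=bot.pinpoint(p,q)
        res[q]=[(np.round(a['point'],1).tolist(),round(a['score'],2)) for a in r[:2]]
        print(' ',q,res[q])
    p['res']=res
    pickle.dump(p,open(f'pics/{tag}_{n}.pkl','wb'))
print(bot.get_obs())
E
python3 look.py a scene top wrist
```

```text
pics
scene 52.91455259614817 279.47366099073787 207.93339506148735 -0.04458034492664459 [[0.0375, 0.9992, -0.0131, -0.0724], [0.8025, -0.0379, -0.5954, -0.379], [-0.5954, 0.0118, -0.8033, 1.2407], [0.0, 0.0, 0.0, 1.0]]
  panel_middle []
  rocker_on_end []
  start_key_top []
  stop_key_top []
  pulse_key_top [([311.1, 181.8], 0.55), ([374.8, 199.5], 0.49)]
  lid_push [([277.1, 195.0], 0.92)]
  lid_hinge [([282.1, 273.0], 0.77), ([376.0, 198.3], 0.44)]
  centrifuge []
  amber_bottle [([178.5, 259.9], 0.7)]
  wash_bottle [([375.6, 200.1], 0.81), ([276.4, 195.8], 0.41)]
  tube_rack [([383.4, 249.9], 0.56)]
top 47.22618655230347 277.8029847989048 212.1396503483462 -0.11250561362850724 [[0.019, -0.9995, 0.0243, 0.0058], [-0.9987, -0.0201, -0.047, 0.5751], [0.0474, -0.0234, -0.9986, 1.058], [0.0, 0.0, 0.0, 1.0]]
  panel_middle [([263.1, 243.3], 0.79)]
  rocker_on_end [([299.3, 256.2], 0.5)]
  start_key_top [([273.6, 257.3], 0.68)]
  stop_key_top [([252.2, 254.0], 0.42)]
  pulse_key_top [([265.7, 144.4], 0.55), ([226.2, 255.7], 0.44)]
  lid_push [([265.2, 176.8], 0.93)]
  lid_hinge [([264.4,
[... 705 characters left out ...]
ay([-1.31009167,  0.47703863,  0.02239885,  1.55541346, -0.01149979,
        1.10927744, -0.08311925]), 'joint_vel': array([ 1.72282609e-04,  6.83400556e-04,  1.24109799e-03,  1.19026545e-04,
        4.51945113e-04, -4.38000229e-05, -4.27870514e-05]), 'joint_torque': array([-1.60133245e-04, -5.96318579e+01,  1.60633195e+00, -2.81529164e+01,
        1.24483494e-02,  1.80702034e-03,  9.49388237e-06]), 'eef_pos': array([0.2433366 , 0.6296283 , 0.23127626]), 'tool_rot': array([-2.35153917e-06,  8.24784051e-01,  5.65447848e-01, -7.24595680e-06]), 'contact_force': array([0.00644459, 0.67797753, 0.70614312]), 'torque': array([0.00763253, 0.02657419, 0.00845244]), 'gripper_width': 1.001117950354581}
```

View images.

View pics/a_top.png

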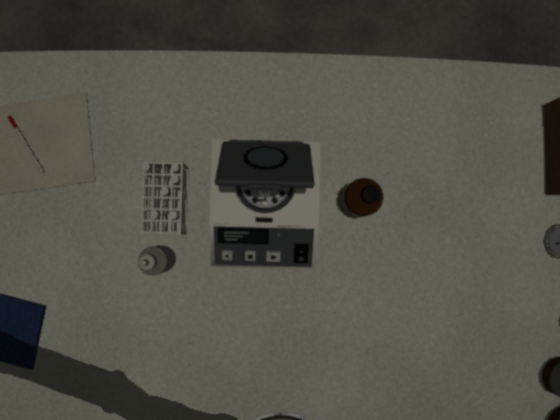

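View pics/a_scene.png

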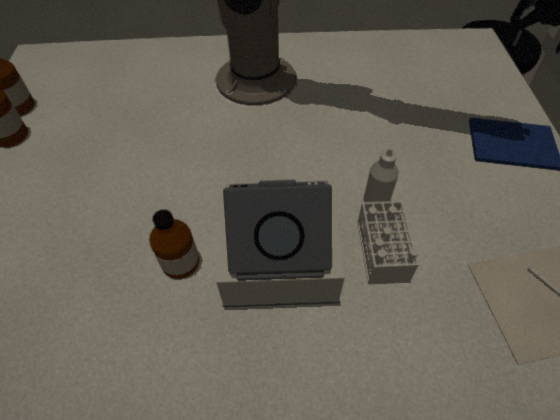

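View pics/a_wrist.png

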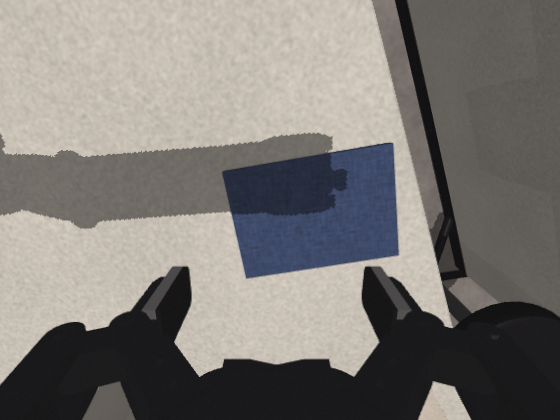

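```bash
cat > geo.py <<'E'
import numpy as np,pickle,cv2
def load(f): return pickle.load(open(f,'rb'))
def ray(p,uv):
    f=p['pixels'].shape[0]/2/np.tan(np.radians(p['vertical_fov'])/2)
    d=np.array([(uv[0]-p['cx'])/f,(uv[1]-p['cy'])/f]);u=d.copy()
    for _ in range(20): u=d/(1+p['k1']*(u@u))
    M=p['camera_from_world'];R=M[:3,:3];t=M[:3,3]
    return -R.T@t, R.T@np.array([u[0],u[1],1])
def proj(p,X):
    f=p['pixels'].shape[0]/2/np.tan(np.radians(p['vertical_fov'])/2)
    M=p['camera_from_world'];c=M[:3,:3]@np.asarray(X)+M[:3,3];u=c[:2]/c[2]
    return u*(1+p['k1']*(u@u))*f+[p['cx'],p['cy']]
def atz(p,uv,z):
    o,d=ray(p,uv);return o+d*(z-o[2])/d[2]
def atplane(p,uv,P,n):
    o,d=ray(p,uv);return o+d*(((P-o)@n)/(d@n))
E
python3 - <<'E'
from geo import *
p=load('pics/a_top.pkl')
im=p['pixels'][120:280,130:400,::-1]
im=cv2.convertScaleAbs(cv2.resize(im,None,fx=2.95,fy=2.95,interpolation=cv2.INTER_CUBIC),alpha=1.7)
cv2.imwrite('pics/a_topzoom.png',im)
for n,uv,z in [('panelmid',(263.1,243.3),.091),('hinge',(264.4,145),.121),('orig',(265.7,209.8),0),('rock',(299.3,256.2),.09),('start',(273.6,257.3),.09),('stop',(252.2,254),.09),('pulse',(226.2,255.7),.09),('amber',(353.2,198.7),0),('wash',(163.2,259.8),0),('rack',(167,198.2),0)]:
    print(n,atz(p,uv,z).round(4))
E
```

```text
panelmid [0.5062 0.0479 0.091 ]
hinge [0.7051 0.0492 0.121 ]
orig [0.5802 0.0441 0.    ]
rock [ 0.481  -0.0273  0.09  ]
start [0.4778 0.0257 0.09  ]
stop [0.4837 0.07   0.09  ]
pulse [0.4792 0.1235 0.09  ]
amber [ 0.6096 -0.1544  0.    ]
wash [0.4628 0.2728 0.    ]
rack [0.602  0.2681 0.    ]
```

View pics/a_topzoom.png

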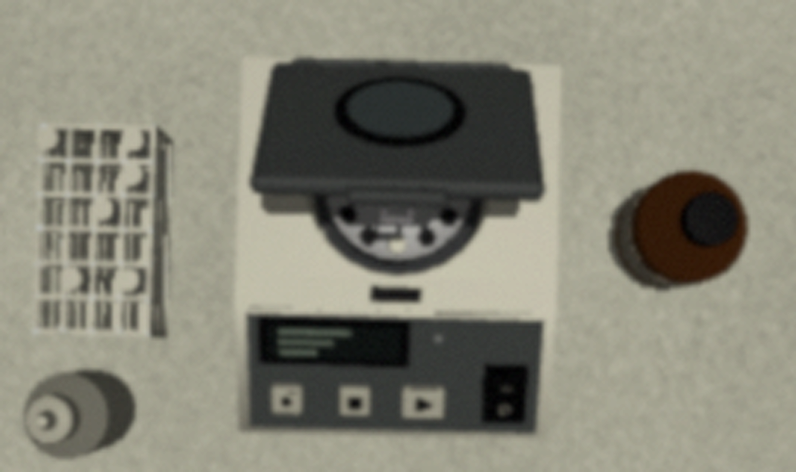

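{"fn": "step_arm", "kwargs": {"increments": [[0,0,-3,0,0,-7.03,1],[0,0,-3,0,0,-7.03,1],[0,0,-3,0,0,-7.03,1],[0,0,0,0,0,0,1]], "squeeze": 40}}

```text
t: 2.2
eef_pos: [0.2441, 0.6317, 0.3267]
tool_rot: [-0.002, 0.706, 0.708, 0.004]
contact_force: [-0.2, -0.7, 0.3]
gripper_width: 0.326
```

Run:
```python
from geo import *
p=load('pics/a_wrist.pkl')
from scipy.spatial.transform import Rotation as R
M=p['camera_from_world'];C=-M[:3,:3].T@M[:3,3];fwd=M[2,:3]
T=R.from_quat([.824784,.565448,0,0]) # xyzw
print('cam in tool',T.inv().apply(C-np.array([.2433,.6296,.2313])),'fwd',T.inv().apply(fwd))
```

```text
cam in tool [-0.00027493 -0.0772705  -0.14167503] fwd [-2.92890100e-05  3.04191951e-01  9.52610758e-01]
```

{"fn": "step_arm", "kwargs": {"increments": [[-4.44,1.47,0.15,0,0,0,1],[-4.44,1.47,0.15,0,0,0,1],[-4.44,1.47,0.15,0,0,0,1],[-4.44,1.47,0.15,0,0,0,1],[-4.44,1.47,0.15,0,0,0,1],[-4.44,1.47,0.15,0,0,0,1],[-4.44,1.47,0.15,0,0,0,1],[-4.44,1.47,0.15,0,0,0,1],[-4.44,1.47,0.15,0,0,0,1],[-4.44,1.47,0.15,0,0,0,1],[-4.44,1.47,0.15,0,0,0,1],[-4.44,1.47,0.15,0,0,0,1],[-4.44,1.47,0.15,0,0,0,1],[-4.44,1.47,0.15,0,0,0,1],[0,0,0,0,0,0,1],[0,0,0,0,0,0,1]]}}

```text
t: 3.8
eef_pos: [0.4484, 0.0072, 0.2999]
tool_rot: [-0.0, 0.709, 0.706, -0.0]
contact_force: [-0.2, 1.2, -0.3]
gripper_width: -0.001
```

```bash
python3 look.py b wrist
```

```text
wrist 70.65324251012194 276.1437322766393 212.09545536159354 -0.010702463054904377 [[0.0045, 1.0, -0.0002, -0.0087], [0.9528, -0.0043, 0.3036, -0.4876], [0.3036, -0.0015, -0.9528, 0.3081], [0.0, 0.0, 0.0, 1.0]]
  panel_middle [([307.8, 227.1], 0.68)]
  rocker_on_end [([246.5, 223.0], 0.97)]
  start_key_top [([294.0, 206.8], 0.66)]
  stop_key_top [([330.8, 206.0], 0.81)]
  pulse_key_top [([367.9, 205.6], 0.83)]
  lid_push [([368.6, 207.6], 0.39)]
  lid_hinge []
  centrifuge [([299.0, 256.6], 0.78)]
  amber_bottle [([178.0, 269.9], 0.77)]
  wash_bottle []
  tube_rack [([431.4, 261.0], 0.57)]
{'t': 4.4, 'q': array([-0.57723902,  0.00994999,  0.42959165,  2.00263399, -0.00463682,
        1.12985452,  1.42468072]), 'joint_vel': array([ 4.22403665e-04,  1.29004715e-03,  1.41360979e-03, -2.29095672e-05,
        9.21034610e-04,  4.43045530e-04, -5.36624529e-04]), 'joint_torque': array([-6.78239437e-02, -2.53530782e+01,  9.96381976e-02, -2.84358215e+01,
        8.63834837e-03,  7.28684299e-04, -1.59917130e-03]), 'eef_pos': array([0.44867223, 0.00804745, 0.30031905]), 'tool_rot': array([-1.21180649e-06,  7.07258157e-01,  7.06955372e-01,  3.96919560e-05]), 'contact_force': array([-0.51877677,  0.27147945,  0.32506417]), 'torque': array([ 0.03763327, -0.03467215, -0.0055368 ]), 'gripper_width': 0.0047878462886488515}
```

View pics/b_wrist.png

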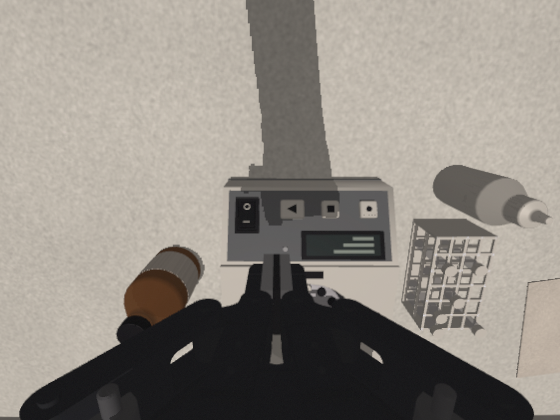

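```bash
python3 - <<'E'
from geo import *
t=load('pics/a_top.pkl');w=load('pics/b_wrist.pkl')
def tri(a,b):
    A=np.zeros((3,3));v=np.zeros(3)
    for p,uv in((t,a),(w,b)):
        o,d=ray(p,uv);d/=np.linalg.norm(d);P=np.eye(3)-np.outer(d,d);A+=P;v+=P@o
    return np.linalg.solve(A,v)
for n,a,b in [('rock',(301.5,248.8),(246.7,223.5)),('start',(273.4,256.6),(292,207.5)),('stop',(250,255.6),(331,207.3)),('pulse',(227.3,255.9),(368.2,207))]:
    print(n,tri(a,b).round(4), 'top',atz(t,a,.09).round(4),'wr',atz(w,b,.09).round(4))
th=np.radians(27.6);n=np.array([-np.sin(th),0,np.cos(th)])
for xc in (.58,.587,.592):
    P=np.array([xc-.086,.048,.091])
    print(xc,'start',atplane(w,(292,207.5),P+.007*n,n).round(4),atplane(t,(273.4,256.6),P+.007*n,n).round(4),'rock',atplane(w,(246.7,223.5),P+.010*n,n).round(4),atplane(t,(301.5,248.8),P+.01*n,n).round(4))
# deck/panel boundary & front edge
for nme,uvw,uvt,z in [('deckedgeL',(399,266),None,.118),('deckedgeR',(221,266),None,.118),('panelbottomR',(228,190),None,.068),('panelbotL',(388,190),None,.068),]:
    print(nme,atz(w,uvw,z).round(4))
for q in [(214,265),(312,268),(212,227),(316,228)]: print(atz(t,q,.068).round(4),atz(t,q,.118).round(4))
E
python3 - <<'E'
import cv2
im=cv2.imread('pics/b_wrist.png')[165:285,210:410]
cv2.imwrite('pics/b_zoom.png',cv2.resize(im,None,fx=4,fy=4,interpolation=cv2.INTER_CUBIC))
E
```

```text
rock [ 0.4965 -0.0308  0.0943] top [ 0.4963 -0.0316  0.09  ] wr [ 0.4981 -0.0307  0.09  ]
start [0.4789 0.0263 0.0847] top [0.4792 0.0262 0.09  ] wr [0.4773 0.0262 0.09  ]
stop [0.4797 0.0753 0.0826] top [0.4804 0.0744 0.09  ] wr [0.4772 0.0745 0.09  ]
pulse [0.4785 0.1218 0.0858] top [0.4788 0.1212 0.09  ] wr [0.477  0.1207 0.09  ]
0.58 start [0.4772 0.0262 0.0901] [0.4792 0.0262 0.0912] rock [ 0.4937 -0.0294  0.1021] [ 0.4967 -0.0306  0.1037]
0.587 start [0.4782 0.0264 0.087 ] [0.4791 0.0261 0.0874] rock [ 0.4948 -0.0297  0.099 ] [ 0.4966 -0.0309  0.1   ]
0.592 start [0.4789 0.0265 0.0847] [0.479  0.0261 0.0848] rock [ 0.4956 -0.0299  0.0969] [ 0.4965 -0.0311  0.0973]
deckedgeL [0.5439 0.1561 0.118 ]
deckedgeR [ 0.5428 -0.0609  0.118 ]
panelbottomR [ 0.4599 -0.0556  0.068 ]
panelbotL [0.4608 0.1514 0.068 ]
[0.4581 0.1506 0.068 ] [0.4613 0.1452 0.118 ]
[ 0.4555 -0.0562  0.068 ] [ 0.4589 -0.0514  0.118 ]
[0.538  0.1567 0.068 ] [0.5374 0.151  0.118 ]
[ 0.5402 -0.0633  0.068 ] [ 0.5394 -0.0581  0.118 ]
```

View pics/b_zoom.png

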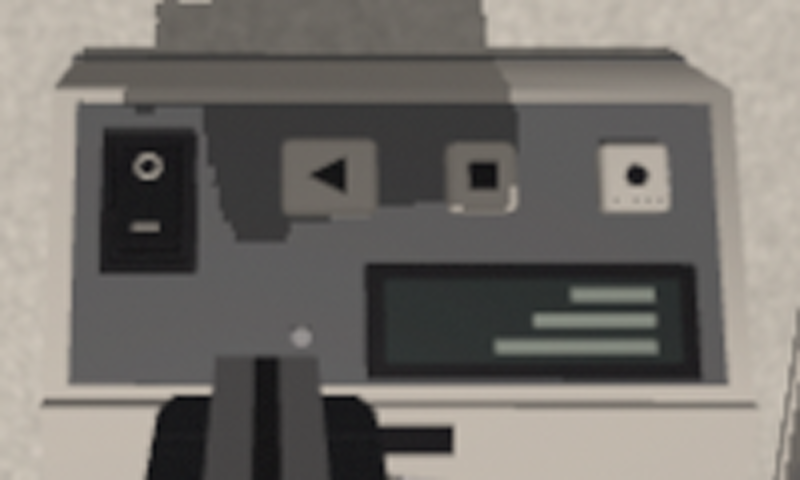

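{"fn": "step_arm", "kwargs": {"increments": [[-3.8,0,0,0,0,0,1],[0,3.8,0,0,0,0,1],[0,0,4.5,0,0,0,1],[0,0,4.5,0,0,0,1],[0,0,4.5,0,0,0,1],[0,0,4.5,0,0,0,1],[0,0,0,0,0,0,1],[0,0,0,0,0,0,1],[0,0,0,0,0,0,1]]}}

```text
t: 5.3
eef_pos: [0.4885, -0.0302, 0.1226]
tool_rot: [0.001, 0.707, 0.707, 0.002]
contact_force: [0.1, 1.3, -0.0]
gripper_width: -0.002
```

```bash
cat > snap.py <<'E'
import sys,cv2,pickle
from station import bot
p=bot.read_camera(sys.argv[2]);pickle.dump(p,open(f'pics/{sys.argv[1]}.pkl','wb'))
x,y,X,Y=map(int,sys.argv[3:7])
im=p['pixels'][y:Y,x:X,::-1];s=min(800/(X-x),600/(Y-y))
cv2.imwrite(f'pics/{sys.argv[1]}.png',cv2.resize(im,None,fx=s,fy=s,interpolation=cv2.INTER_CUBIC))
o=bot.get_obs();print(o['t'],o['eef_pos'],o['contact_force'])
E
python3 snap.py c wrist 180 160 400 320
```

```text
5.35 [ 0.48858925 -0.03009998  0.12272806] [-0.52897999 -0.27430174 -0.35828572]
```

View pics/c.png

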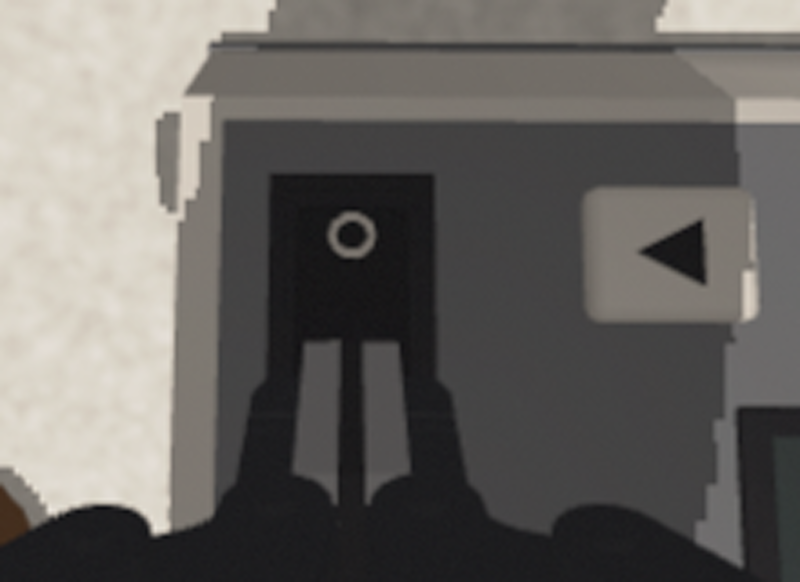

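{"fn": "step_arm", "kwargs": {"increments": [[0,-0.1,1.2,0,0,0,1],[0,0,0.8,0,0,0,1],[0,0,0.3,0,0,0,1],[0,0,0.3,0,0,0,1],[0,0,0.3,0,0,0,1],[0,0,0,0,0,0,1],[0,0,0,0,0,0,1]]}}

```text
t: 6.05
eef_pos: [0.4866, -0.0301, 0.0942]
tool_rot: [-0.0, 0.708, 0.707, 0.001]
contact_force: [-10.6, 0.4, 40.7]
gripper_width: 0.005
```

{"fn": "step_arm", "kwargs": {"increments": [[0,0,-2,0,0,0,1],[0,0,-4,0,0,0,1],[0,0,-4,0,0,0,1],[0,-4,-4,0,0,0,1],[0,0,0,0,0,0,1],[0,0,0,0,0,0,1]]}}

```text
t: 6.65
eef_pos: [0.4503, -0.0298, 0.227]
tool_rot: [0.0, 0.707, 0.707, 0.001]
contact_force: [-0.6, -0.0, -0.4]
gripper_width: 0.004
```

```bash
python3 snap.py d wrist 180 140 440 320
```

```text
6.7 [ 0.45017236 -0.02977956  0.22608432] [ 0.56064658  0.55772407 -0.59072427]
```

View pics/d.png

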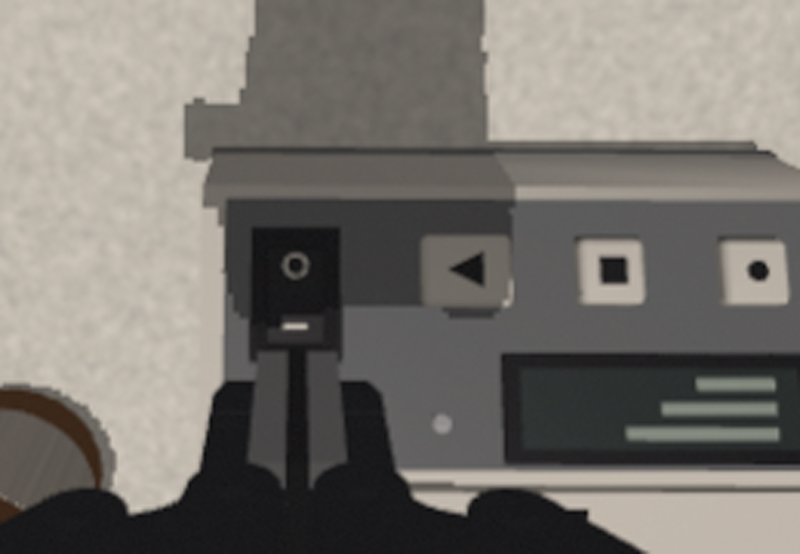

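{"fn": "step_arm", "kwargs": {"increments": [[3.8,0,-4,0,0,0,1],[0,0,-3.4,0,0,0,1],[0,0,0,0,0,0,1],[0,0,0,0,0,0,1]]}}

```text
t: 7.1
eef_pos: [0.4506, 0.0045, 0.2957]
tool_rot: [-0.0, 0.707, 0.707, -0.001]
contact_force: [-0.5, -0.3, 0.2]
gripper_width: -0.003
```

```bash
python3 snap.py e wrist 210 165 410 285; python3 snap.py f top 130 120 400 280
```

```text
7.15 [0.44995163 0.0041785  0.2950353 ] [-0.06308943 -0.77717272  0.10631259]
7.2 [0.44962679 0.00400873 0.2948514 ] [ 0.25407365 -0.38826691 -0.39608957]
```

View pics/e.png

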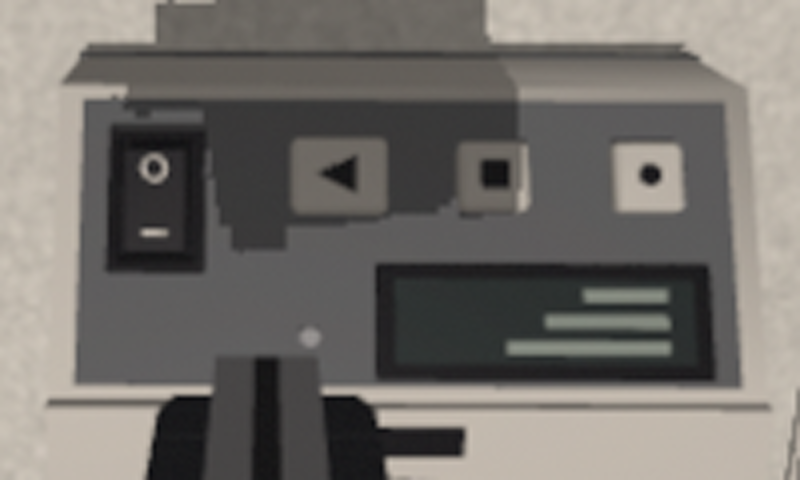

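View pics/f.png

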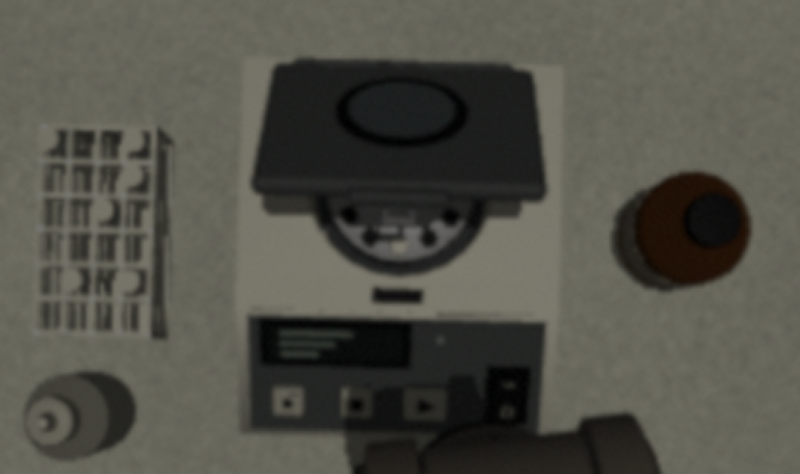

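Run:
```python
from geo import *
t=load('pics/a_top.pkl');s=load('pics/a_scene.pkl')
def tri(a,b):
    A=np.zeros((3,3));v=np.zeros(3)
    for p,uv in((t,a),(s,b)):
        o,d=ray(p,uv);d/=np.linalg.norm(d);P=np.eye(3)-np.outer(d,d);A+=P;v+=P@o
    return np.linalg.solve(A,v)
print('push',tri((265.2,176.8),(277.1,195.0)),'hinge',tri((264.4,145),(282.1,273)))
for Hx in(.703,.706):
  for a in (.85,.9,.95,1,1.05,1.1,1.15):
    P=[Hx-.135*np.cos(a)+.014*np.sin(a),.048,.121+.135*np.sin(a)+.014*np.cos(a)]
    print(Hx,a,np.round(P,3),proj(t,P).round(1),proj(s,P).round(1))
  print(proj(t,[Hx,.048,.121]),proj(s,[Hx,.048,.121]))
```

```text
push [0.62615463 0.04701792 0.23912028] hinge [0.70483116 0.05067008 0.12264148]
0.703 0.85 [0.624 0.048 0.232] [263.9 178.2] [277. 197.]
0.703 0.9 [0.63  0.048 0.235] [264.  174.8] [277.1 198.3]
0.703 0.95 [0.636 0.048 0.239] [264.1 171.3] [277.1 199.9]
0.703 1 [0.642 0.048 0.242] [264.1 167.7] [277.2 201.6]
0.703 1.05 [0.648 0.048 0.245] [264.2 164. ] [277.3 203.6]
0.703 1.1 [0.654 0.048 0.248] [264.3 160.3] [277.4 205.8]
0.703 1.15 [0.661 0.048 0.25 ] [264.3 156.4] [277.6 208.3]
[264.99441731 146.05167963] [279.68064099 272.59084476]
0.706 0.85 [0.627 0.048 0.232] [264.  176.6] [277.  198.5]
0.706 0.9 [0.633 0.048 0.235] [264.  173.2] [277.1 199.8]
0.706 0.95 [0.639 0.048 0.239] [264.1 169.6] [277.2 201.4]
0.706 1 [0.645 0.048 0.242] [264.1 166. ] [277.3 203.1]
0.706 1.05 [0.651 0.048 0.245] [264.2 162.3] [277.4 205.1]
0.706 1.1 [0.657 0.048 0.248] [264.3 158.6] [277.5 207.4]
0.706 1.15 [0.664 0.048 0.25 ] [264.4 154.7] [277.6 209.8]
[265.02571999 144.58677862] [279.74664824 274.14938853]
```

{"fn": "step_arm", "kwargs": {"increments": [[0,0,-4.8,0,0,0,1],[0.9,4.6,0,0,0,0,1],[0.9,4.6,0,0,0,0,1],[0.9,4.6,0,0,0,0,1],[0.9,4.6,0,0,0,0,1],[0.8,4.6,0,0,0,0,1],[0,0,0,0,0,0,1],[0,0,3,0,0,0,1],[0,0,3.5,0,0,0,1],[0,0,3.5,0,0,0,1],[0,0,0,0,0,0,1],[0,0,0,0,0,0,1]]}}

```text
t: 8.4
eef_pos: [0.6798, 0.0476, 0.2441]
tool_rot: [-0.001, 0.708, 0.707, -0.001]
contact_force: [0.2, 0.3, 0.1]
gripper_width: -0.003
```

```bash
python3 snap.py g scene 120 60 480 330
```

```text
8.45 [0.68082121 0.04762288 0.24577418] [-0.06860989  0.13239257  0.67837755]
```

View pics/g.png

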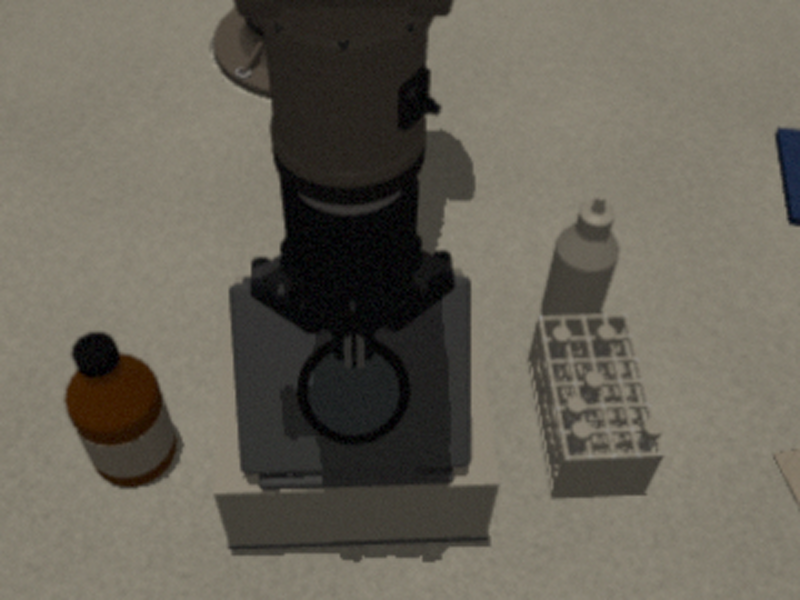

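{"fn": "step_arm", "kwargs": {"increments": [[0,-2,0.5,0,0,0,1],[0,-1.7,0.5,0,0,0,1],[0,-0.55,0.39,0,0,0,1],[0,-0.55,0.39,0,0,0,1],[0,-0.51,0.45,0,0,0,1],[0,-0.51,0.45,0,0,0,1],[0,0,0,0,0,0,1]]}}

```text
t: 9.15
eef_pos: [0.6214, 0.0482, 0.2174]
tool_rot: [-0.0, 0.707, 0.707, -0.0]
contact_force: [0.5, -1.0, -0.2]
gripper_width: -0.003
```

{"fn": "step_arm", "kwargs": {"increments": [[0,-0.46,0.5,0,0,0,1],[0,-0.47,0.5,0,0,0,1],[0,-0.41,0.54,0,0,0,1],[0,-0.42,0.54,0,0,0,1],[0,-0.36,0.57,0,0,0,1],[0,-0.35,0.58,0,0,0,1],[0,0,0,0,0,0,1]]}}

```text
t: 9.85
eef_pos: [0.5963, 0.0482, 0.1847]
tool_rot: [-0.001, 0.707, 0.707, -0.001]
contact_force: [-0.2, 0.5, -0.4]
gripper_width: 0.002
```

```bash
python3 snap.py h scene 120 60 480 330
```

```text
9.9 [0.59673813 0.04810921 0.18513681] [ 0.25004898  0.25367776 -0.27117528]
```

View pics/h.png

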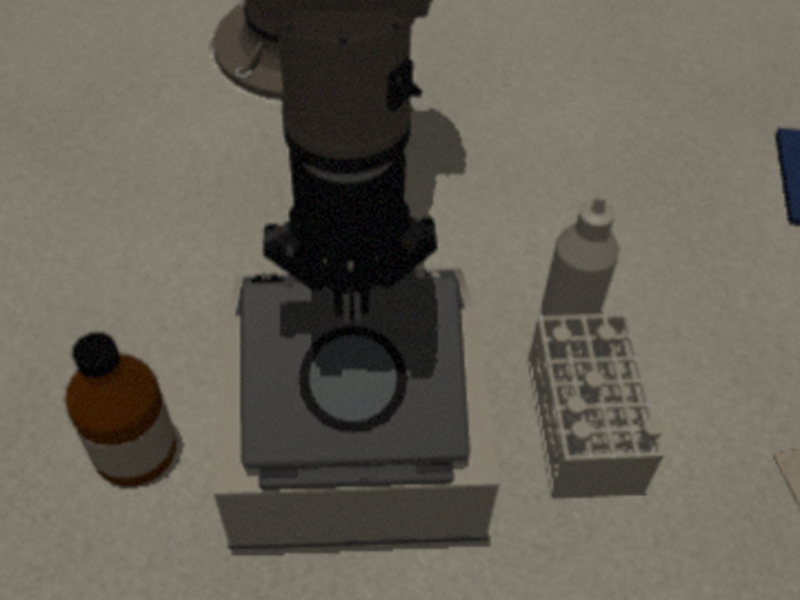

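{"fn": "step_arm", "kwargs": {"increments": [[0,-0.3,0.61,0,0,0,1],[0,-0.29,0.61,0,0,0,1],[0,-0.24,0.64,0,0,0,1],[0,-0.23,0.64,0,0,0,1],[0,-0.17,0.65,0,0,0,1],[0,-0.17,0.66,0,0,0,1],[0,0,0,0,0,0,1]]}}

```text
t: 10.6
eef_pos: [0.5824, 0.0482, 0.1465]
tool_rot: [-0.001, 0.707, 0.707, -0.001]
contact_force: [0.0, -0.4, 0.1]
gripper_width: -0.002
```

{"fn": "step_arm", "kwargs": {"increments": [[0,-0.1,0.5,0,0,0,1],[0,-0.1,0.4,0,0,0,1],[0,0,0.3,0,0,0,1],[0,0,0,0,0,0,1]]}}

```text
t: 11.0
eef_pos: [0.5811, 0.0482, 0.1352]
tool_rot: [-0.0, 0.707, 0.707, -0.0]
contact_force: [-0.6, -0.0, -0.6]
gripper_width: -0.002
```

{"fn": "step_arm", "kwargs": {"increments": [[0,0,0.2,0,0,0,1],[0,0,0,0,0,0,1]]}}

```text
t: 11.2
eef_pos: [0.5814, 0.0482, 0.1349]
tool_rot: [-0.0, 0.707, 0.707, 0.0]
contact_force: [-6.0, 0.7, 12.4]
gripper_width: -0.003
```

```bash
python3 snap.py i scene 120 60 480 330
```

```text
11.25 [0.58132878 0.04820866 0.13491642] [-5.21996227  0.09821505 13.19853701]
```

View pics/i.png

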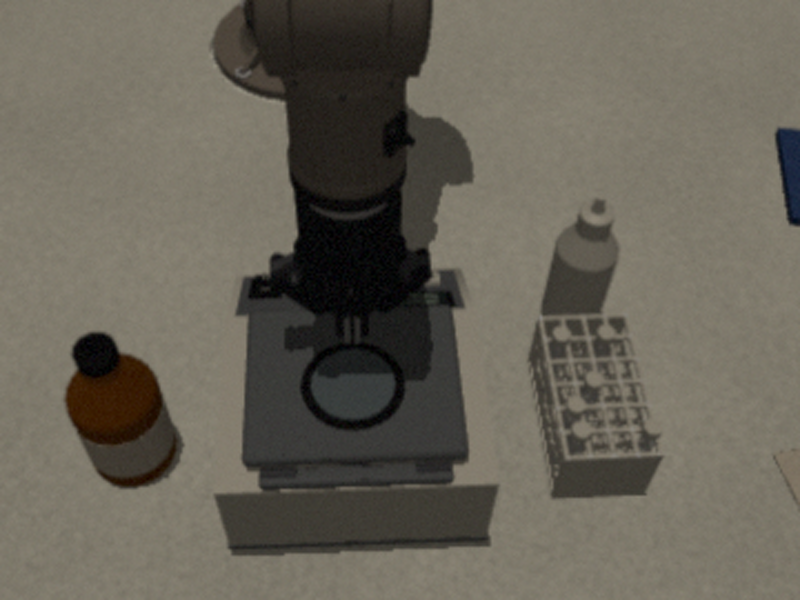

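{"fn": "step_arm", "kwargs": {"increments": [[0,0,0.15,0,0,0,1],[0,0,0,0,0,0,1],[0,0,0,0,0,0,1]]}}

```text
t: 11.55
eef_pos: [0.5814, 0.0482, 0.1347]
tool_rot: [-0.001, 0.708, 0.707, 0.0]
contact_force: [-9.6, -0.2, 23.7]
gripper_width: -0.004
```

{"fn": "step_arm", "kwargs": {"increments": [[0,0,-1,0,0,0,1],[0,0,-4,0,0,0,1],[0,-4,-4,0,0,0,1],[0,-4.5,-2,0,0,0,1],[-1.5,-4.5,-2,0,0,0,1],[0,0,-4,0,0,0,1],[0,0,0,0,0,0,1],[0,0,0,0,0,0,1]]}}

```text
t: 12.35
eef_pos: [0.4578, 0.034, 0.2979]
tool_rot: [0.0, 0.707, 0.707, 0.001]
contact_force: [-0.4, -0.4, -0.5]
gripper_width: -0.004
```

```bash
python3 snap.py j wrist 0 0 560 420;python3 snap.py k scene 120 60 480 330;python3 snap.py l top 130 120 400 280
```

```text
12.4 [0.45745798 0.03392161 0.29702142] [-0.15360408 -0.1068107  -1.33137648]
12.45 [0.45731162 0.03383833 0.29649556] [ 0.24973123  0.22267511 -0.54735719]
12.5 [0.45719757 0.03376263 0.29619184] [ 0.35880125 -0.00699197 -1.10905863]
```

View pics/j.png

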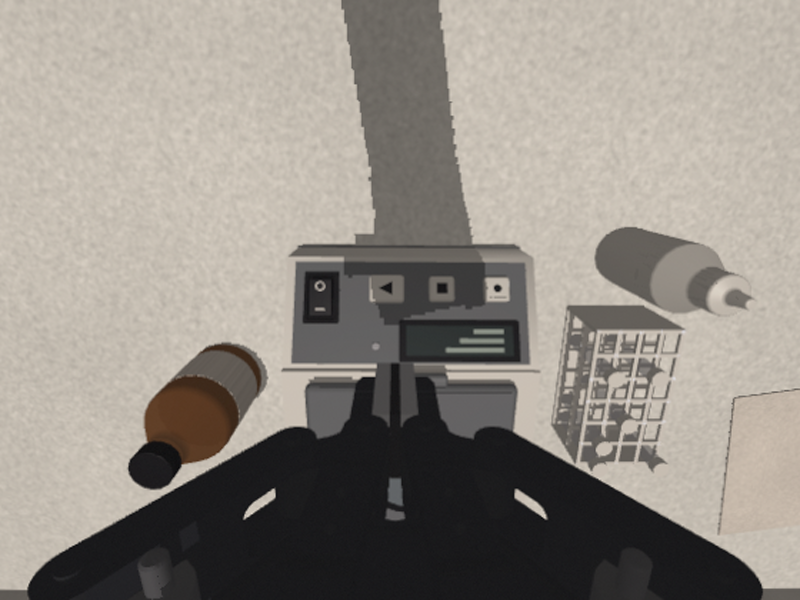

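View pics/k.png

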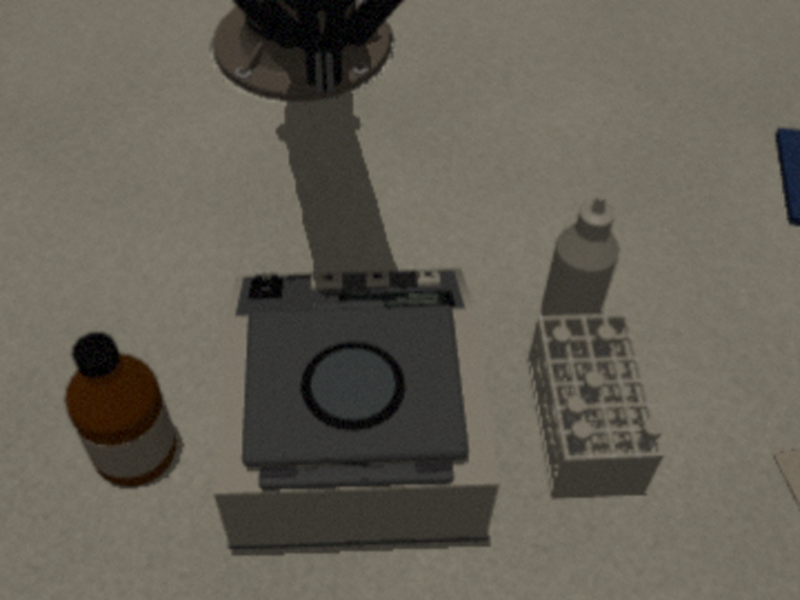

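View pics/l.png

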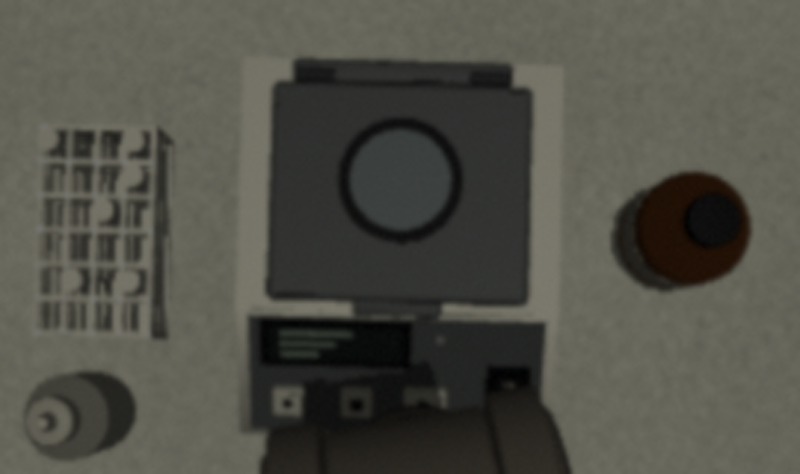

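{"fn": "step_arm", "kwargs": {"increments": [[-0.8,1.2,2,0,0,0,1],[0,0,4.5,0,0,0,1],[0,0,4.5,0,0,0,1],[0,0,4.5,0,0,0,1],[0,0,3,0,0,0,1],[0,0,0,0,0,0,1],[0,0,0,0,0,0,1],[0,0,0,0,0,0,1]]}}

```text
t: 13.3
eef_pos: [0.4707, 0.0258, 0.1133]
tool_rot: [0.001, 0.707, 0.707, 0.001]
contact_force: [0.0, -0.6, 1.6]
gripper_width: -0.001
```

```bash
python3 snap.py m wrist 180 160 400 320
```

```text
13.35 [0.47077519 0.0258833  0.11352906] [-8.48392955e-04 -9.19785687e-01 -2.59589865e-01]
```

View pics/m.png

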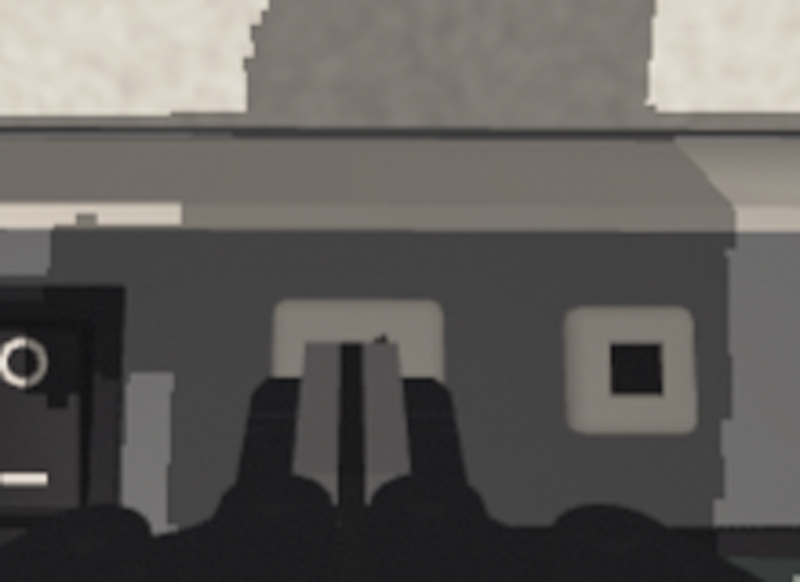

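{"fn": "step_arm", "kwargs": {"increments": [[0,-0.1,1.5,0,0,0,1],[0,0,0.7,0,0,0,1],[0,0,0.2,0,0,0,1],[0,0,0.2,0,0,0,1],[0,0,0,0,0,0,1]]}}

```text
t: 13.85
eef_pos: [0.4689, 0.0258, 0.0864]
tool_rot: [0.0, 0.707, 0.707, 0.0]
contact_force: [-0.6, 0.2, 1.5]
gripper_width: 0.0
```

Just at contact; press on in small steps.

{"fn": "step_arm", "kwargs": {"increments": [[0,0,0.2,0,0,0,1],[0,0,0.2,0,0,0,1],[0,0,0,0,0,0,1]]}}

```text
t: 14.15
eef_pos: [0.4689, 0.0258, 0.0822]
tool_rot: [0.0, 0.707, 0.707, 0.0]
contact_force: [0.9, 0.7, 4.1]
gripper_width: 0.0
```

{"fn": "step_arm", "kwargs": {"increments": [[0,0,0.15,0,0,0,1],[0,0,0,0,0,0,1]]}}

```text
t: 14.35
eef_pos: [0.4691, 0.0258, 0.081]
tool_rot: [0.0, 0.707, 0.707, 0.001]
contact_force: [-0.0, 0.1, 11.0]
gripper_width: 0.001
```

{"fn": "step_arm", "kwargs": {"increments": [[0,0,-1.5,0,0,0,1],[0,0,-4,0,0,0,1],[0,-2,-4.5,0,0,0,1],[0,0,-4.5,0,0,0,1],[0,0,-4.5,0,0,0,1],[0,0,0,0,0,0,1],[0,0,0,0,0,0,1]]}}

```text
t: 15.05
eef_pos: [0.4483, 0.026, 0.2709]
tool_rot: [-0.0, 0.707, 0.707, 0.001]
contact_force: [-0.2, 0.2, -0.5]
gripper_width: -0.002
```

```bash
python3 snap.py n wrist 0 0 560 420;python3 snap.py o scene 120 60 480 330
```

```text
15.1 [0.44755281 0.02577996 0.269753  ] [-0.39346475  0.92060767  0.19014493]
15.15 [0.44721384 0.02566826 0.26914892] [-0.11833476  0.39009352 -0.47487832]
```

View pics/n.png

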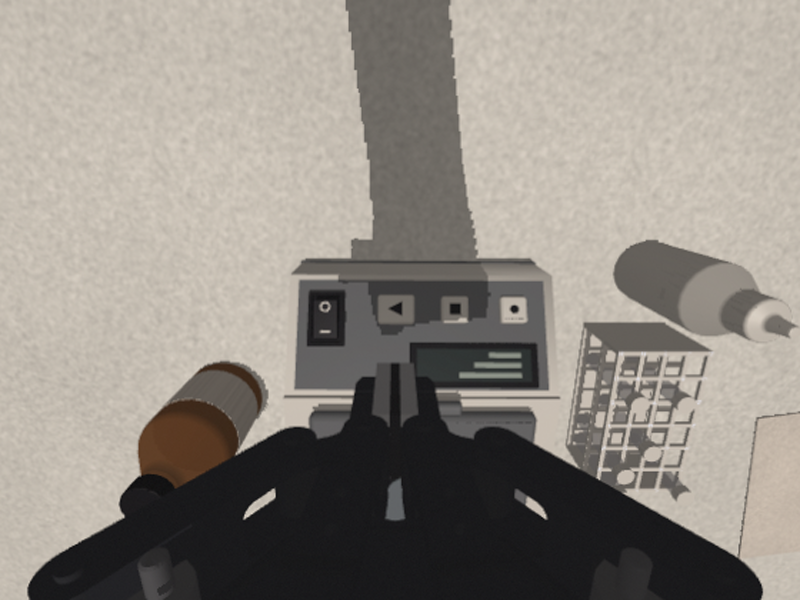

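View pics/o.png

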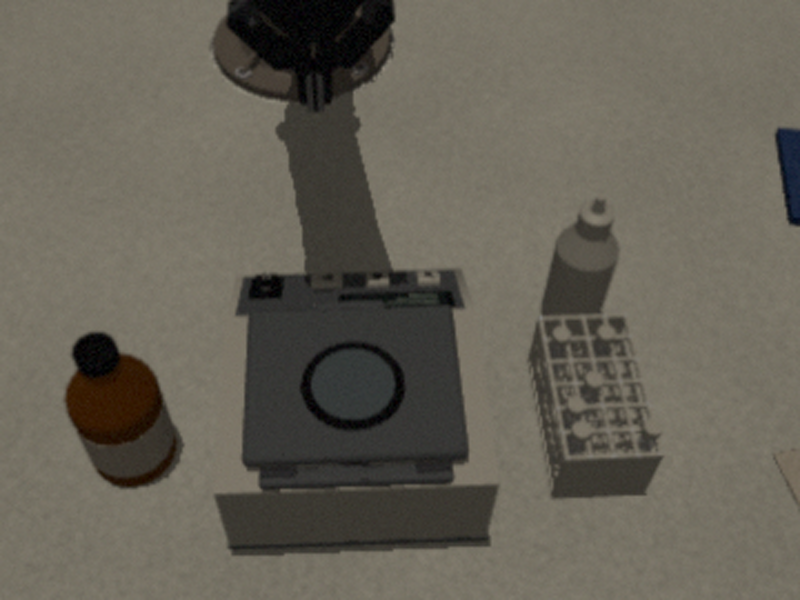

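```bash
python3 -c "
from station import bot
print(bot.hand_in())"
```

```text
the job is handed in; nothing more can be done
None
```

I switched the centrifuge on, pushed its lid shut and pressed the start key, in that order, and handed the job in at about 15 s. `hand_in` gives no verdict.

- **Rocker:** I pressed its far half until it hit its stop at about 41 N. That is the fingertips' push, well above the 5 N needed and under the 120 N wrist limit. Its face catches the light differently since then, and it still looked that way in the last picture. I judged "on" from that and the force, not from a measured angle.
- **Lid:** I pushed it down along its arc. It stopped at a TCP height of 0.135 m, where the shut position was expected, and I held it there with about 24 N. After I let go it stayed flat in the top and scene views instead of rising, so the catch holds it.
- **Start key:** The force rose to about 4 N over 4 mm, then jumped to 11 N at the bottom, so it went fully down. After release it looks level with the other keys.
- **Other objects:** The stop and pulse keys, both bottles and the tube rack were not touched and look unchanged. The arm ended clear at about 0.27 m height, with no contact force above the sensor noise.

No check failed or disagreed.

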